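# Put the studio microphone away in its drawer

## Robot

A 6-joint arm with a two-finger parallel gripper is mounted at the origin on a cart in front of the work surface, level with it; the furniture and walls round the work are solid. World frame = base frame: x ahead of the robot, y to its left, z up, the work surface at z = 0. Lengths are in m, angles in rad, forces in N, time in s.
With the tool pointing down it reaches from about 0.35 to 0.975 m from the base axis. Payload 4.9 kg.
Tool frame: the origin (TCP) lies at the very end of the fingers, on their centre line; the grasp point (between the pads) lies ctrl.hold_point_z behind it (ctrl.hold_point_z is the distance from the TCP to the grasp point, in m); z points along the fingers, y is the line along which they close (so a half turn about z gives the same grasp; the last joint's range is limited). The gripper opens to 85 mm and grips with 20 to 120 N. Pads are 22 mm wide; open, the fingers measure 114 mm over their backs; the gripper's body (76 mm by 85 mm) begins 54 mm behind the grasp point. The pads swing forward as they close: fully open they stand 13 mm farther back than shut.
Start: joints at [-1.372, 0.053, 1.613, -0, 1.476, -0.119], TCP at [0.195, -0.594, 0.231] pointing down, gripper open.
Joint ranges: [-3.01, 3.01], [-1.01, 2.22], [0.06, 2.58], [-1.02, 4.17], [0.09, 2.62], [-3.14, 3.14]. Speed limits (rad/s): [2.57, 2.57, 3.14, 3.14, 3.14, 3.14].

## Interface

Orientations are given as a rotation vector (axis times angle).
In Python, from station import ctrl gives the robot as it stands. The module is installed in compiled form; this text tells all that it offers.
- The arm moves only by the tool jog_arm, never from a script. Its argument "deltas" is a list of rows, each a list of 3 entries, a list of its own where there are three numbers: the closure, from -1 (fully open) to 1 (shut), then the shift along the world's x, y, z scaled (see below), then the turn, a rotation vector about the world's x, y, z scaled (see below). A call has 1 to 12 rows; each row is the pose to reach, as a shift and turn from the pose commanded when the call began, turning the shorter way round; what a row does not reach only later rows make up. The controller multiplies each number of a shift by 0.4 m and each number of a turn by 180 degrees. A row lasts 1/12 s, in which the tool goes at most 41.7 mm and 7.16 degrees, less where a joint would pass 70% of its speed; a pose out of reach is approached as far as the arm can. A call with a number of a shift or a turn outside -1 to 1 is refused whole. A call with a gripper value outside its range is refused whole. The fingers move at their own pace and stop on an object; "squeeze" is the grip in N (left out, the last holds). Time passes only in rows, so rows that repeat a pose let the fingers close. It gives the time, the measured TCP pose, the force, the opening and the grip force at its end, in the units of the state.
- ctrl.get_obs(): the state, without advancing time (a new reading comes with each control period).
- ctrl.get_image(name): name is "scene" or "top" or "wrist"; returns the picture (480x640x3 uint8, red, green, blue); there is no depth.
- ctrl.get_calibration(name): a dict with "K" (3x3 intrinsics, pixels), "extrinsics" (4x4, takes a point from world to camera coordinates). Camera axes: x right, y down, z forward; pixel columns grow to the right and rows downward; lengths in m; the calibration is good to about 2 mm. The wrist camera is an equidistant fisheye: a pixel r from the principal point sees the ray r / f radians off the axis. A picture is of the moment at which its call begins: read the wrist's pose just before it. get_calibration takes no time and is no camera call; for the wrist camera it gives the pose at the moment of the call.
- ctrl.finish_job(): hands the job in; it is judged then, once.
The state is a dict: "t": time; "q": joint angles; "dq": joint speeds; "effort": joint torques, N m; "tool_pos": TCP position; "tool_rot": TCP orientation; "contact_force": force on the tool from outside, world axes, zero at the start; "wrist_torque": the same for the moment, N m; "opening": finger opening in m; "grip_force": force on a finger pad.
Only numpy, scipy, OpenCV 4.12 (cv2) and the standard library are available. Lean on these libraries where they do the work, as an engineer would, in place of code of your own. Each camera call takes 0.05 s, during which the arm holds its last target. There are 200 camera calls.

## Task

Put the condenser microphone away: lay it gently on its back in the fitted bed of the open drawer, with its head in the wide bay, then ease the drawer fully shut and turn the latch lever a quarter turn clockwise to lock it. The microphone is delicate, so hold it lightly (under 50 N on each finger) by its metal body, never touch the wire grille with the gripper, do not drop or knock it, and leave the other things where they are.

Things in the scene. Friction and masses are not known exactly. Their poses are not given: they have to be found in the camera images.
- microphone: Silver condenser microphone, 150 mm long, 0.32 to 0.46 kg, lying on its back. Origin: under its middle, on the plane it rests on; +x runs along it to the head, +z up. Body: flat-sided barrel 44 mm wide (y), 48 mm thick (z), axis 24 mm above the origin, from x = -75 mm (tail with plug pins) to x = +12 mm. Delicate: at most 50 N on each finger. It does not roll.
- mic_grille: The microphone's head, a fragile basket of silver wire: x = +12 to +75 mm of the microphone, 62 mm wide (y), 48 mm thick (z). Part of the microphone, same origin and axes. The gripper must not touch it.
- mic_grip (a point): Best place to hold the microphone: on the axis of its body (44 mm wide here, flat sides), at its centre of mass, 12 mm behind its middle and 24 mm above the plane it rests on. 24 mm of body is left ahead of it before the grille begins.
- mic_head (a point): Centre of the microphone's head (grille), on its axis, 43 mm ahead of the middle, 24 mm above the plane it rests on.
- mic_rack: Low desktop drawer unit, dark steel with wooden cheeks, 198 mm wide, 212 mm deep, 114 mm high, fixed to the worktop. Origin: middle of its front plane, on the worktop; -x looks out of the front towards the robot, +x into the unit, y to the left as the robot sees it. Headphones lie on the back half of its top.
- mic_drawer (a joint): Drawer, in m: 0 fully shut, 0.195 fully open (out along the unit's -x). About 2 N of friction, stays where it is left. Its walls end 60 mm above the worktop and are 150 mm apart inside; its front panel is 4 mm thick, 166 mm wide, from 14 to 108 mm above the worktop.
- drawer_bed (a point): Middle of the bed's floor in the drawer, 26 mm above the worktop, +x into the unit. The microphone's origin and +x belong on this. Tail rest (49 mm wide, flared to 65 at the top): x = -79 to -45 mm; wide head bay (68 mm, flared to 84): x = +20 to +80 mm; both 22 mm high. Between them it is free to the drawer's walls for the fingers. Play: about 3 mm each way across, 4 mm lengthways.
- drawer_front (a point): Point on the outer face of the drawer's front panel, 45 mm to the left of the latch and 61 mm above the worktop: a good place to push.
- rack_latch (a joint): Latch lever in the middle of the drawer's front, in rad: 0 points up (unlocked), 1.571 points to the right as the robot sees it, at the red dot (locked, end stop). About 0.1 N m of friction, stays where it is left. When locked its cam stands behind the unit's front lip: it turns fully only with the drawer shut, and the drawer shuts only with the lever up.
- latch_axis (a point): On the latch's turning axis (along the unit's x), 29 mm in front of the unit's front plane when shut, in the middle of the lever's thickness, 61 mm above the worktop.
- latch_tip (a point): End of the latch lever (red tip), 60 mm from latch_axis. The lever is black, 11 mm wide, 12 mm thick (from 23 to 35 mm in front of the unit's front plane when shut).
- pick_tin: Flat blue tin, 63 x 94 x 21 mm, lying left of the drawer unit beyond the microphone. Leave alone. Origin: centre of underside.
- egg_shaker: Orange egg shaker, 41 x 41 x 52 mm, standing on its flat end. Leave alone. Origin: centre of underside.

How it is judged:
By the outcome, as a careful person would: the job done as asked, in the order asked, and still so for the second after the job is handed in, with the robot touching nothing.
It also fails if it takes over 64 s, if anything falls off the work surface, if the arm or the gripper's body presses on something with over 40 N, if the wrist force passes 120 N, or if a joint passes its speed limit or range.

## Working session

There is one attempt and no reset: what is moved stays moved. The work goes in short steps, Python scripts to look and compute and a tool call to move; the robot and the scene stay as the last step left them, time stands still between calls to the robot, and variables do not carry over. Pictures are saved under pics/ and viewed, at most 10 in all, crops included, and the job is handed in when it is done.

Besides the shell and the picture viewer there is one more tool, called by a JSON object that holds its "op" and its "data". jog_arm: Moves the arm, as the interface text tells. Its arguments: {"type":"object","properties":{"deltas":{"type":"array","items":{"type":"array"}},"squeeze":{"type":"number"}},"required":["deltas"]}

```bash
ls; mkdir -p pics
python3 - <<'E'
from station import ctrl
import cv2
o=ctrl.get_obs(); print(o, ctrl.hold_point_z)
for n in("scene","top"):
    cv2.imwrite(f"pics/{n}0.png",ctrl.get_image(n)[:,:,::-1]); c=ctrl.get_calibration(n); print(n,c)
E
```

```text
pics
{'t': 0.0, 'q': array([-1.37198966e+00,  5.33628595e-02,  1.61428257e+00,  4.53198713e-05,
        1.47596265e+00, -1.18982276e-01]), 'dq': array([ 0.00179191, -0.0002109 , -0.00103558,  0.00165149,  0.00076934,
       -0.00260736]), 'effort': array([-1.83135242e-03, -3.93679225e+01, -3.70180392e+01, -1.84492360e-04,
        7.08583262e-03,  6.77782950e-06]), 'tool_pos': array([ 0.19519425, -0.59309922,  0.23006611]), 'tool_rot': array([-3.10002826e+00, -4.96758199e-01,  5.54806517e-05]), 'contact_force': array([-0.82977585, -0.21354226, -0.8212578 ]), 'wrist_torque': array([-0.01304659, -0.03107375, -0.01068964]), 'grip_force': 0.0, 'opening': 0.0853309793200098} 0.0187
scene {'K': array([[526.29002943,   0.        , 316.27265434],
       [  0.        , 526.29002943, 242.05803955],
       [  0.        ,   0.        ,   1.        ]]), 'extrinsics': array([[ 0.97460487, -0.22253738, -0.02494902, -0.59754769],
       [-0.12488659, -0.44767494, -0.88543237,  0.16242115],
       [ 0.18587276,  0.8660625 , -0.46409811,  0.75596503],
       [ 0.        ,  0.        ,  0.        ,  1.        ]])}
top {'K': array([[552.48233418,   0.        , 327.09133002],
       [  0.        , 552.48233418, 238.10017132],
       [  0.        ,   0.        ,   1.        ]]), 'extrinsics': array([[ 0.00882837, -0.99986864, -0.01359285,  0.05285766],
       [-0.99104127, -0.00693724, -0.13337568,  0.63464727],
       [ 0.13326387,  0.01464856, -0.99097233,  1.06698821],
       [ 0.        ,  0.        ,  0.        ,  1.        ]])}
```

View pics/scene0.png

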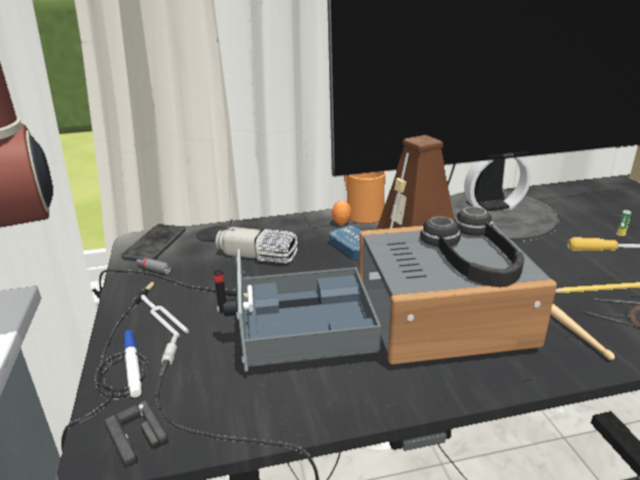

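View pics/top0.png

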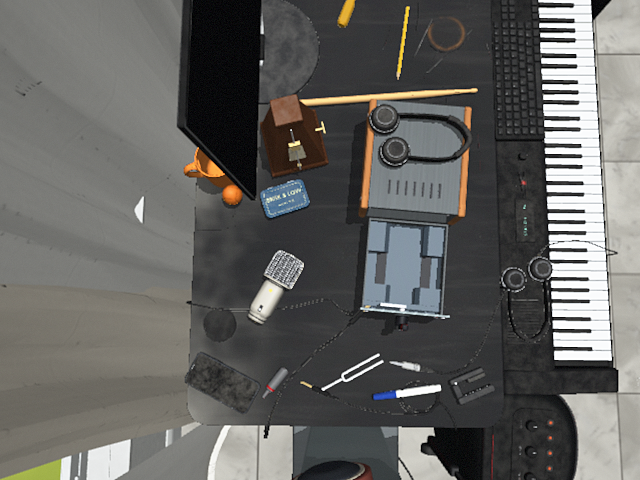

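The scene view shows the mic at about (257,245) with its head to the right, the open drawer at about (310,300), and the lever up at (220,290). The top view shows the mic from (258,320) at the tail to (287,262) at the head, the drawer spanning x 362–448 and y 220–317, and the lever at (403,322). I'll enlarge both areas.

```bash
cat > h.py <<'E'
import numpy as np, cv2
from station import ctrl
def ray(n,px):
    c=ctrl.get_calibration(n); K=c["K"];E=c["extrinsics"]
    R=E[:3,:3];o=-R.T@E[:3,3]
    u=np.array([(px[0]-K[0,2])/K[0,0],(px[1]-K[1,2])/K[1,1]])
    if n=="wrist":
        r=np.linalg.norm(u); d=np.r_[np.sin(r)*u/max(r,1e-9),np.cos(r)]
    else: d=np.r_[u,1]
    return o,R.T@d
def onz(n,px,z):
    o,d=ray(n,px); return o+d*(z-o[2])/d[2]
E
python3 - <<'E'
from h import *
im=cv2.imread("pics/top0.png")
a=cv2.resize(im[235:335,235:335],(400,400),interpolation=2)
b=cv2.resize(im[210:330,355:455],(400,480),interpolation=2)
a=cv2.copyMakeBorder(a,0,80,0,0,0)
cv2.imwrite("pics/crop0.png",np.hstack([a,b]))
g=cv2.cvtColor(im,cv2.COLOR_BGR2HSV)
m=((g[...,2]>85)&(g[...,1]<60)).astype(np.uint8); k=np.zeros_like(m);k[240:330,240:310]=1;m*=k
m=cv2.morphologyEx(m,cv2.MORPH_CLOSE,np.ones((5,5)));m=cv2.morphologyEx(m,cv2.MORPH_OPEN,np.ones((5,5)))
c=max(cv2.findContours(m,0,1)[0],key=cv2.contourArea)
r=cv2.minAreaRect(c);bx=cv2.boxPoints(r);print(r,bx)
P=np.array([onz("top",p,.03)[:2] for p in c[:,0]]).astype(np.float32)
r=cv2.minAreaRect(P);print(r,cv2.boxPoints(r))
E
```

```text
((272.8970947265625, 287.33819580078125), (32.413230895996094, 76.1453628540039), 30.963756561279297) [[239.4118  311.64703]
 [278.58826 246.35289]
 [306.3824  263.02936]
 [267.20593 328.3235 ]]
((0.5357401371002197, 0.16588377952575684), (0.06579610705375671, 0.15192928910255432), 60.159603118896484) [[0.45347765 0.17514643]
 [0.58526343 0.09954861]
 [0.61800265 0.15662113]
 [0.48621684 0.23221895]]
```

View pics/crop0.png

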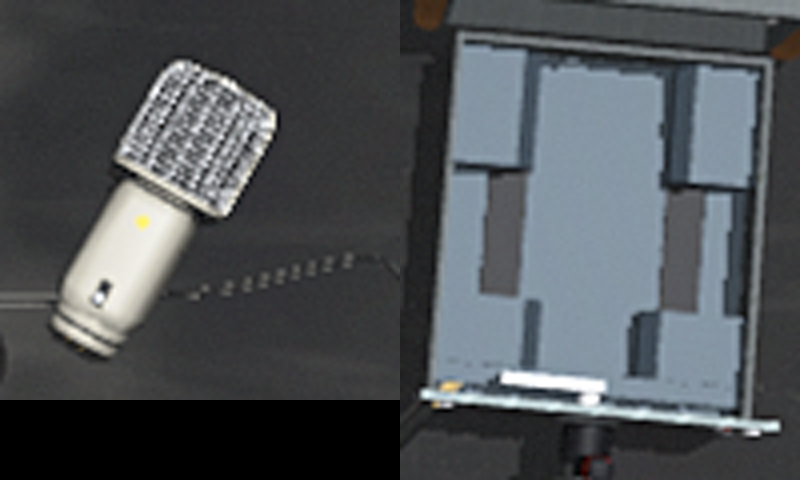

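The crop shows the mic's body and grille clearly. In the drawer, the head bay is at the back (far from the robot) and the tail rest is at the front. Next I'll work out the numbers.

Run:
```python
from h import *
im=cv2.imread("pics/top0.png")
g=cv2.cvtColor(im,cv2.COLOR_BGR2HSV)
m=((g[...,2]>85)&(g[...,1]<60)).astype(np.uint8); k=np.zeros_like(m);k[240:330,240:310]=1;m*=k
m=cv2.morphologyEx(m,cv2.MORPH_CLOSE,np.ones((5,5)));m=cv2.morphologyEx(m,cv2.MORPH_OPEN,np.ones((5,5)))
ys,xs=np.nonzero(m)
P=np.array([onz("top",p,.03)[:2] for p in zip(xs,ys)])
a=np.radians(-29.9);c0=np.array([.5357,.1659])
for it in range(4):
    e=np.array([np.cos(a),np.sin(a)]);n=np.array([-e[1],e[0]])
    s=(P-c0)@e;w=(P-c0)@n
    b=np.arange(-.065,.07,.005);mid=[];wd=[]
    for x in b:
        q=w[abs(s-x)<.003];mid.append((q.min()+q.max())/2);wd.append(np.ptp(q))
    f=np.polyfit(b,mid,1);a+=np.arctan(f[0]);c0=c0+n*f[1]
print(np.degrees(a),c0,s.min(),s.max(),np.round(wd,3),"grip",c0-.012*e)
c=lambda X,Y:(355+(X-400)/4,210+Y/4)
pt=dict(bl=(458,36),fl=(428,388),br=(772,60),fr=(750,415))
W={k:onz("top",c(*v),.06)[:2] for k,v in pt.items()}
for k,v in W.items():print(k,v)
ang=lambda p,q:np.degrees(np.arctan2(*(q-p)[::-1]))
print("yaw L",ang(W['fl'],W['bl']),"R",ang(W['fr'],W['br']),"back",ang(W['br'],W['bl'])-90, np.linalg.norm(W['br']-W['bl']))
p1,p2=[onz("top",c(*v),.108)[:2] for v in((425,395),(778,430))];print("panel",p1,p2,ang(p2,p1)-90,np.linalg.norm(p1-p2))
for nm,v in dict(hbL=(527,165),hbR=(665,186),hbLb=(530,60),tL=(525,300),tR=(640,312)).items():print(nm,onz("top",c(*v),.048))
```

```text
-29.723195480677575 [0.5356629  0.16583553] -0.0759289702379411 0.07600463523440332 [0.041 0.042 0.041 0.043 0.044 0.045 0.044 0.043 0.044 0.044 0.044 0.044
 0.044 0.043 0.04  0.052 0.062 0.065 0.065 0.065 0.065 0.065 0.065 0.065
 0.065 0.065 0.063] grip [0.52524173 0.17178525]
bl [ 0.67074438 -0.02620982]
fl [ 0.4972866  -0.01140683]
br [ 0.65972451 -0.1813107 ]
fr [ 0.48567025 -0.16716467]
yaw L -4.87783497489682 R -4.646426089758105 back -4.0640167393309525 0.1554918664005739
panel [ 0.49356363 -0.00766598] [ 0.47894328 -0.17068251] -5.124935863288414 0.16367084059969475
hbL [ 0.60794538 -0.06116752  0.048     ]
hbR [ 0.59795935 -0.12952862  0.048     ]
hbLb [ 0.6608406  -0.06296129  0.048     ]
tL [ 0.54092326 -0.0598097   0.048     ]
tR [ 0.53548505 -0.11637209  0.048     ]
```

Mic found: yaw −29.7°, grip point (0.525, 0.172). Bed is at about (0.583, −0.095) with yaw about −4.8°. I'll look at the drawer from close by with the wrist camera on the way.

{"op": "jog_arm", "data": {"deltas": [[-1,[0.1,0.1,0.03],[0,0,-0.02]],[-1,[0.2,0.2,0.06],[0,0,-0.04]],[-1,[0.3,0.3,0.1],[0,0,-0.06]],[-1,[0.4,0.4,0.14],[0,0,-0.08]],[-1,[0.45,0.5,0.18],[0,0,-0.1]],[-1,[0.5,0.6,0.2],[0,0,-0.128]],[-1,[0.55,0.7,0.2],[0,0,-0.128]],[-1,[0.6,0.8,0.2],[0,0,-0.128]],[-1,[0.65,0.9,0.2],[0,0,-0.128]],[-1,[0.72,0.99,0.2],[0,0,-0.128]],[-1,[0.78,0.99,0.2],[0,0,-0.128]],[-1,[0.78,0.99,0.2],[0,0,-0.128]]], "squeeze": 25}}

```text
t: 1.1
tool_pos: [0.4966, -0.2075, 0.3108]
tool_rot: [3.139, -0.132, 0.0]
contact_force: [0.4, -1.1, 0.4]
opening: 0.0854
grip_force: 0.0
```

Run:
```python
from h import *
o=ctrl.get_obs();print(o['t'],o['tool_pos'],o['tool_rot'],o['q'])
c=ctrl.get_calibration("wrist");np.save("wcal1.npy",c,allow_pickle=True);print(c)
cv2.imwrite("pics/w1.png",ctrl.get_image("wrist")[:,:,::-1])
```

```text
1.1 [ 0.496625   -0.20748258  0.31076161] [ 3.13853216e+00 -1.32353254e-01  4.71063110e-04] [-5.33994035e-01 -1.90647881e-01  1.71358586e+00 -9.73526052e-05
  1.61826233e+00  1.12108857e+00]
{'K': array([[371.64829954,   0.        , 321.14661709],
       [  0.        , 371.64829954, 239.92038851],
       [  0.        ,   0.        ,   1.        ]]), 'extrinsics': array([[-0.08381942, -0.99648013,  0.00128969, -0.16507378],
       [-0.95944015,  0.08105324,  0.27000919,  0.43594728],
       [-0.26916332,  0.02139463, -0.96285688,  0.5935294 ],
       [ 0.        ,  0.        ,  0.        ,  1.        ]])}
```

View pics/w1.png

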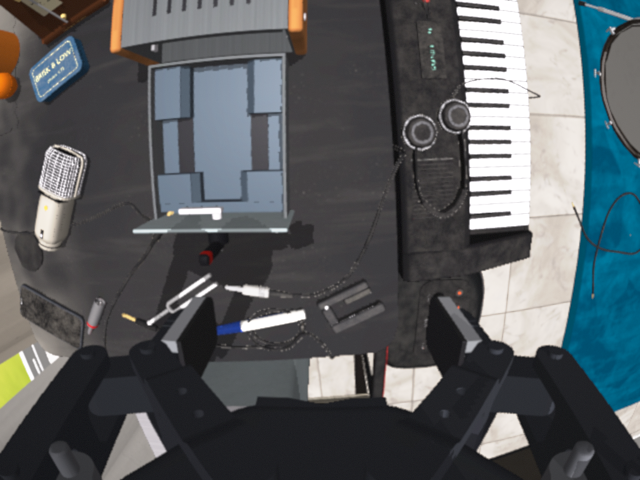

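The wrist view shows the drawer (148–290, 55–230) with the bed blocks visible, the lever at (210,250), and the mic at (62,195). I'll crop it for the edges.

Run:
```python
import cv2
im=cv2.imread("pics/w1.png")[45:245,125:305]
cv2.imwrite("pics/w1c.png",cv2.resize(im,(540,600),interpolation=2))
```

```text
(no output)
```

View pics/w1c.png

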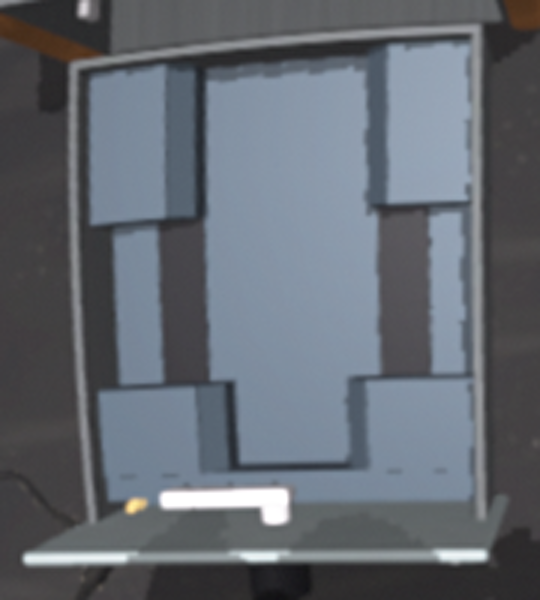

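Run:
```python
from h import *
cal=np.load("wcal1.npy",allow_pickle=True).item()
ctrl_get=ctrl.get_calibration
import h
class C: get_calibration=staticmethod(lambda n:cal)
h.ctrl=C
p=lambda X,Y,z:onz("wrist",(125+X/3,45+Y/3),z)[:2]
a=np.radians(-4.8);e=np.array([np.cos(a),np.sin(a)]);n=np.array([-e[1],e[0]])
b0=np.array([.583,-.095])
for nm,v in dict(hbLtop=(165,222,.048),hbRtop=(388,206,.048),hbLbot=(200,216,.026),hbLtopback=(165,66,.048),hbRtopback=(385,45,.048),tLtop=(198,385,.048),tRtop=(368,377,.048),tLbot=(232,382,.026),tRbot=(350,380,.026),tLfb=(232,467,.026),tRfb=(352,465,.026),wLb=(76,66,.06),wRb=(478,32,.06),wLf=(92,515,.06),wRf=(482,515,.06),pL=(25,562,.108),pR=(488,560,.108)).items():
    P=p(*v);print(nm,np.round(P,4),"bed",np.round([(P-b0)@e*1e3,(P-b0)@n*1e3],1))
```

```text
hbLtop [ 0.6051 -0.0569] bed [18.8 39.8]
hbRtop [ 0.5985 -0.1432] bed [ 19.5 -46.7]
hbLbot [ 0.6073 -0.0636] bed [21.6 33.3]
hbLtopback [ 0.6655 -0.0621] bed [79.5 39.7]
hbRtopback [ 0.659  -0.1472] bed [ 80.1 -45.6]
tLtop [ 0.5414 -0.0628] bed [-44.1  28.7]
tRtop [ 0.5366 -0.1293] bed [-43.3 -38.1]
tLbot [ 0.5396 -0.0692] bed [-45.4  22. ]
tRbot [ 0.5348 -0.1176] bed [-46.2 -26.5]
tLfb [ 0.5056 -0.0644] bed [-79.7  24. ]
tRfb [ 0.5012 -0.1143] bed [-79.9 -26. ]
wLb [ 0.6703 -0.0302] bed [81.6 71.9]
wRb [ 0.6568 -0.1822] bed [ 80.8 -80.7]
wLf [ 0.4981 -0.015 ] bed [-91.3  72.6]
wRf [ 0.4834 -0.1676] bed [-93.1 -80.6]
pL [ 0.4923 -0.0088] bed [-97.6  78.3]
pR [ 0.4784 -0.1734] bed [-97.7 -86.9]
```

{"op": "jog_arm", "data": {"deltas": [[-1,[0,0.08,0],[0,0,-0.02]],[-1,[0,0.17,0],[0,0,-0.04]],[-1,[0.01,0.27,0],[0,0,-0.06]],[-1,[0.01,0.37,0],[0,0,-0.08]],[-1,[0.02,0.47,0],[0,0,-0.1]],[-1,[0.03,0.57,-0.05],[0,0,-0.12]],[-1,[0.045,0.67,-0.12],[0,0,-0.138]],[-1,[0.045,0.76,-0.2],[0,0,-0.138]],[-1,[0.045,0.84,-0.27],[0,0,-0.138]],[-1,[0.045,0.9,-0.34],[0,0,-0.138]],[-1,[0.045,0.922,-0.38],[0,0,-0.138]],[-1,[0.045,0.922,-0.4],[0,0,-0.138]]]}}

```text
t: 2.15
tool_pos: [0.5104, 0.1616, 0.145]
tool_rot: [3.036, -0.798, -0.013]
contact_force: [-1.2, -0.6, -0.6]
opening: 0.0853
grip_force: 0.0
```

{"op": "jog_arm", "data": {"deltas": [[-1,[0,0,0],[0,0,0]],[-1,[0,0,0],[0,0,0]],[-1,[0,0,0],[0,0,0]]]}}

```text
t: 2.4
tool_pos: [0.5153, 0.1585, 0.1527]
tool_rot: [-3.035, 0.806, -0.004]
contact_force: [-0.4, 0.1, -0.0]
opening: 0.0851
grip_force: 0.0
```

Run:
```python
from h import *
from scipy.spatial.transform import Rotation as R
o=ctrl.get_obs();print(o['t'],o['tool_pos'],o['tool_rot'],o['q'],R.from_rotvec(o['tool_rot']).as_matrix().round(4))
c=ctrl.get_calibration("wrist");im=ctrl.get_image("wrist")[:,:,::-1];cv2.imwrite("pics/w2.png",im)
# project expected mic outline + tool grasp axis
E=c["extrinsics"];K=c["K"]
def pr(P):
    q=E[:3,:3]@P+E[:3,3];t=np.arctan2(np.hypot(q[0],q[1]),q[2]);u=q[:2]/np.hypot(q[0],q[1])*t*K[0,0]
    return u+K[:2,2]
a=np.radians(-29.7);e=np.array([np.cos(a),np.sin(a),0]);n=np.array([-e[1],e[0],0]);c0=np.array([.5357,.1658,.03])
v=im.copy()
for x,y in[(-.075,-.022),(-.075,.022),(.012,.022),(.012,-.022),(.012,.031),(.012,-.031),(.075,.031),(.075,-.031)]:
    cv2.circle(v,tuple(int(round(z)) for z in pr(c0+x*e+y*n)),2,(0,0,255),-1)
cv2.imwrite("pics/w2a.png",v)
```

```text
2.4 [0.51533063 0.15847598 0.15267533] [-3.03542977  0.80603183 -0.00446662] [ 1.60427151e-01 -9.29384126e-02  1.89052429e+00 -2.86034559e-04
  1.34101602e+00  2.25039101e+00] [[ 8.683e-01 -4.961e-01  3.000e-03]
 [-4.961e-01 -8.683e-01  2.000e-04]
 [ 2.500e-03 -1.700e-03 -1.000e+00]]
```

View pics/w2a.png

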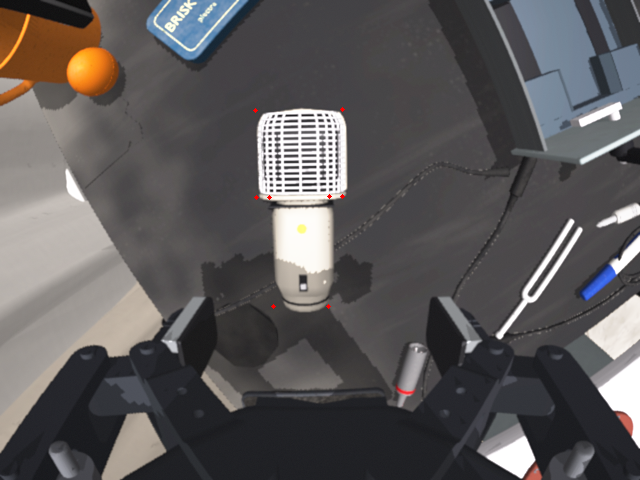

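The prediction overlays the mic within about 3 px: the grille spans 258–347 × 109–199 and the tail is at row 310. I'll descend and grasp.

{"op": "jog_arm", "data": {"deltas": [[-1,[0.012,0.015,-0.03],[0,0,0]],[-1,[0.0235,0.031,-0.08],[0,0,0]],[-1,[0.0235,0.031,-0.14],[0,0,0]],[-1,[0.0235,0.031,-0.2],[0,0,0]],[-1,[0.0235,0.031,-0.25],[0,0,0]],[-1,[0.0235,0.031,-0.29],[0,0,0]],[-1,[0.0235,0.031,-0.32],[0,0,0]],[-1,[0.0235,0.031,-0.34],[0,0,0]],[-1,[0.0235,0.031,-0.355],[0,0,0]],[-1,[0.0235,0.031,-0.36],[0,0,0]],[-1,[0.0235,0.031,-0.36],[0,0,0]],[-1,[0.0235,0.031,-0.36],[0,0,0]]]}}

```text
t: 3.45
tool_pos: [0.5243, 0.1717, 0.0077]
tool_rot: [-3.036, 0.804, -0.002]
contact_force: [-0.3, -0.4, 0.8]
opening: 0.0857
grip_force: 0.0
```

{"op": "jog_arm", "data": {"deltas": [[-0.3,[0,0,0],[0,0,0]],[0,[0,0,0],[0,0,0]],[0.1,[0,0,0],[0,0,0]],[0.2,[0,0,0],[0,0,0]],[0.3,[0,0,0],[0,0,0]],[0.5,[0,0,0],[0,0,0]],[1,[0,0,0],[0,0,0]],[1,[0,0,0],[0,0,0]],[1,[0,0,0],[0,0,0]],[1,[0,0,0],[0,0,0]]], "squeeze": 28}}

```text
t: 4.28
tool_pos: [0.5236, 0.1715, 0.0073]
tool_rot: [3.037, -0.804, 0.0]
contact_force: [-2.7, -2.1, 6.0]
opening: 0.0435
grip_force: 30.9
```

{"op": "jog_arm", "data": {"deltas": [[1,[0,0,0.01],[0,0,0]],[1,[0,0,0.03],[0,0,0]],[1,[0,0,0.06],[0,0,0]],[1,[0,0,0.1],[0,0,0]],[1,[0,0,0.15],[0,0,0]],[1,[0,0,0.2],[0,0,0]],[1,[0,0,0.26],[0,0,0]],[1,[0,0,0.32],[0,0,0]],[1,[0,0,0.37],[0,0,0]],[1,[0,0,0.4],[0,0,0]],[1,[0,0,0.42],[0,0,0]],[1,[0,0,0.42],[0,0,0]]]}}

```text
t: 5.28
tool_pos: [0.5243, 0.1719, 0.1768]
tool_rot: [-3.035, 0.804, -0.005]
contact_force: [1.0, -0.1, -3.8]
opening: 0.0435
grip_force: 29.9
```

{"op": "jog_arm", "data": {"deltas": [[1,[0.005,-0.03,0],[0,0,0.01]],[1,[0.015,-0.08,0],[0,0,0.02]],[1,[0.025,-0.14,0],[0,0,0.035]],[1,[0.035,-0.2,0],[0,0,0.05]],[1,[0.05,-0.27,0],[0,0,0.065]],[1,[0.06,-0.34,0],[0,0,0.08]],[1,[0.07,-0.41,0],[0,0,0.095]],[1,[0.085,-0.48,0],[0,0,0.11]],[1,[0.1,-0.55,0],[0,0,0.125]],[1,[0.11,-0.61,0],[0,0,0.135]],[1,[0.115,-0.65,0],[0,0,0.138]],[1,[0.119,-0.671,0],[0,0,0.138]]]}}

```text
t: 6.28
tool_pos: [0.5701, -0.0986, 0.1725]
tool_rot: [-3.138, 0.136, 0.005]
contact_force: [0.0, 0.3, -4.7]
opening: 0.0438
grip_force: 29.9
```

{"op": "jog_arm", "data": {"deltas": [[1,[0,0,0],[0,0,0]],[1,[0,0,0],[0,0,0]],[1,[0,0,0],[0,0,0]],[1,[0,0,0],[0,0,0]]]}}

```text
t: 6.62
tool_pos: [0.5708, -0.0955, 0.1743]
tool_rot: [-3.138, 0.13, 0.001]
contact_force: [-0.1, 0.4, -4.2]
opening: 0.0436
grip_force: 29.9
```

Run:
```python
from h import *
o=ctrl.get_obs();print(o['t'],o['tool_pos'],o['tool_rot'],o['contact_force'],o['wrist_torque'],o['grip_force'])
cv2.imwrite("pics/w3.png",ctrl.get_image("wrist")[:,:,::-1])
t=ctrl.get_image("top")[:,:,::-1];s=ctrl.get_image("scene")[:,:,::-1]
cv2.imwrite("pics/s3.png",s)
```

```text
6.6167 [ 0.57077146 -0.09550912  0.17432755] [-3.13831595e+00  1.30291106e-01  1.04696412e-03] [-0.13736956  0.36914871 -4.17848136] [ 0.03125604 -0.01565413  0.041382  ] 29.912839829921722
```

View pics/w3.png

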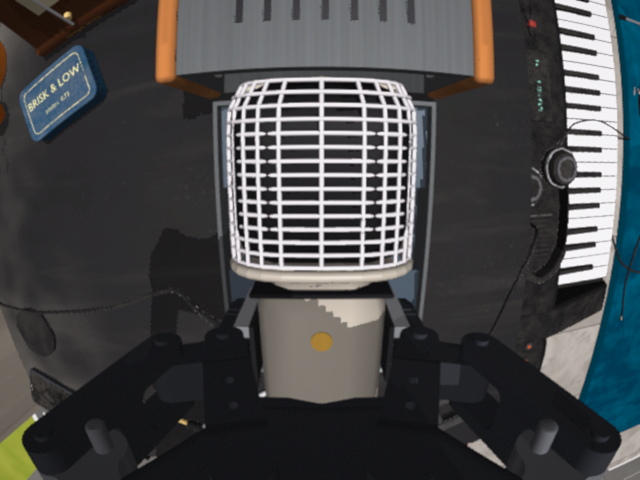

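The mic sits symmetric in the gripper (centre column 322) and level. The drawer walls at columns 214/436 have their middle at about 323, so the sideways alignment is good. Next a lengthways check.

Run:
```python
from h import *
o=ctrl.get_obs();c=ctrl.get_calibration("wrist")
E=c["extrinsics"];K=c["K"]
def pr(P):
    q=E[:3,:3]@P+E[:3,3];t=np.arctan2(np.hypot(q[0],q[1]),q[2]);u=q[:2]/np.hypot(q[0],q[1])*t*K[0,0]
    return (u+K[:2,2]).round(1)
a=np.radians(-4.8);e=np.array([np.cos(a),np.sin(a),0]);n=np.array([-e[1],e[0],0])
g=o['tool_pos']+[0,0,.0187-.003]
for x in(.022,.024,.026):
  print(x,"rim top",pr(g+x*e+[0,0,.024]),"yellow dot?",pr(g+[0,0,.024]),"front of grille",pr(g+(x+.063)*e))
b=np.array([.583,-.098,.06]);print("wall back outer corners",pr(b+.081*e+.0755*n),pr(b+.081*e-.0755*n))
print("walls at -12",pr(b-.02*e+.0755*n),pr(b-.02*e-.0755*n))
im=cv2.imread("pics/w3.png").astype(int).sum(2)//3
for r in(110,150,200,270):
  row=im[r];print(r,list(row[205:230]),list(row[420:445]))
```

```text
0.022 rim top [322.8 292.9] yellow dot? [322.6 353.6] front of grille [322.7  88.3]
0.024 rim top [322.8 286.9] yellow dot? [322.6 353.6] front of grille [322.8  82.6]
0.026 rim top [322.8 280.8] yellow dot? [322.6 353.6] front of grille [322.8  76.9]
wall back outer corners [215.5 105.4] [430.9 105.9]
walls at -12 [221.2 244.1] [424.7 244.2]
110 [np.int64(30), np.int64(30), np.int64(30), np.int64(30), np.int64(29), np.int64(27), np.int64(31), np.int64(60), np.int64(103), np.int64(113), np.int64(112), np.int64(99), np.int64(66), np.int64(44), np.int64(40), np.int64(47), np.int64(71), np.int64(91), np.int64(97), np.int64(106), np.int64(113), np.int64(116), np.int64(130), np.int64(154), np.int64(158)] [np.int64(99), np.int64(98), np.int64(107), np.int64(117), np.int64(104), np.int64(73), np.int64(57), np.int64(47), np.int64(38), np.int64(35), np.int64(38), np.int64(64), np.int64(101), np.int64(116), np.int64(117), np.int64(106), np.int64(69), np.int64(48), np.int64(47), np.int64(47), np.int64(47), np.int64(46), np.int64(48), np.int64(46), np.int64(48)]
150 [np.int64(49), np.int64(48), 
[... 1408 characters left out ...]
int64(33), np.int64(35), np.int64(35), np.int64(35), np.int64(36), np.int64(35), np.int64(34), np.int64(35), np.int64(34), np.int64(33), np.int64(34), np.int64(34), np.int64(34), np.int64(33), np.int64(34), np.int64(43), np.int64(58), np.int64(66), np.int64(68), np.int64(61), np.int64(43), np.int64(33), np.int64(32), np.int64(38), np.int64(47)] [np.int64(37), np.int64(36), np.int64(48), np.int64(81), np.int64(107), np.int64(111), np.int64(104), np.int64(80), np.int64(55), np.int64(48), np.int64(48), np.int64(49), np.int64(49), np.int64(48), np.int64(49), np.int64(50), np.int64(50), np.int64(49), np.int64(50), np.int64(49), np.int64(47), np.int64(48), np.int64(48), np.int64(48), np.int64(49)]
```

{"op": "jog_arm", "data": {"deltas": [[1,[0,-0.005,-0.02],[0,0,0]],[1,[0,-0.005,-0.05],[0,0,0]],[1,[0,-0.005,-0.09],[0,0,0]],[1,[0,-0.005,-0.13],[0,0,0]],[1,[0,-0.005,-0.17],[0,0,0]],[1,[0,-0.005,-0.2],[0,0,0]],[1,[0,-0.005,-0.225],[0,0,0]],[1,[0,-0.005,-0.245],[0,0,0]],[1,[0,-0.005,-0.26],[0,0,0]],[1,[0,-0.005,-0.275],[0,0,0]],[1,[0,-0.005,-0.29],[0,0,0]],[1,[0,-0.005,-0.3],[0,0,0]]]}}

```text
t: 7.77
tool_pos: [0.5712, -0.0988, 0.0544]
tool_rot: [3.139, -0.132, 0.001]
contact_force: [-0.4, -0.2, -4.5]
opening: 0.044
grip_force: 29.9
```

{"op": "jog_arm", "data": {"deltas": [[1,[0,0,-0.005],[0,0,0]],[1,[0,0,-0.01],[0,0,0]],[1,[0,0,-0.015],[0,0,0]],[1,[0,0,-0.02],[0,0,0]],[1,[0,0,-0.025],[0,0,0]],[1,[0,0,-0.03],[0,0,0]],[1,[0,0,-0.035],[0,0,0]],[1,[0,0,-0.04],[0,0,0]],[1,[0,0,-0.0425],[0,0,0]],[1,[0,0,-0.045],[0,0,0]],[1,[0,0,-0.045],[0,0,0]]]}}

```text
t: 8.68
tool_pos: [0.5709, -0.0987, 0.0364]
tool_rot: [-3.139, 0.132, 0.001]
contact_force: [-0.3, 0.2, -4.0]
opening: 0.0439
grip_force: 29.9
```

{"op": "jog_arm", "data": {"deltas": [[1,[0,0.002,-0.002],[0,0,0]],[1,[0,0.002,-0.004],[0,0,0]],[1,[0,0.002,-0.006],[0,0,0]],[1,[0,0.002,-0.008],[0,0,0]],[1,[0,0.002,-0.008],[0,0,0]]]}}

```text
t: 9.1
tool_pos: [0.571, -0.0979, 0.0334]
tool_rot: [-3.139, 0.132, 0.0]
contact_force: [-0.1, -1.5, -5.4]
opening: 0.0437
grip_force: 29.9
```

{"op": "jog_arm", "data": {"deltas": [[1,[0,0,-0.002],[0,0,0]],[1,[0,0,-0.004],[0,0,0]],[1,[0,0,-0.004],[0,0,0]]]}}

```text
t: 9.35
tool_pos: [0.5721, -0.098, 0.0333]
tool_rot: [3.139, -0.132, 0.003]
contact_force: [-1.7, 2.6, 3.6]
opening: 0.0436
grip_force: 30.8
```

Touchdown: the force has reversed. Opening gently.

{"op": "jog_arm", "data": {"deltas": [[-0.1,[0,0,0],[0,0,0]],[-0.2,[0,0,0],[0,0,0]],[-0.4,[0,0,0],[0,0,0]],[-0.7,[0,0,0],[0,0,0]],[-0.9,[0,0,0],[0,0,0]],[-0.9,[0,0,0],[0,0,0]],[-0.9,[0,0,0],[0,0,0]]]}}

```text
t: 9.93
tool_pos: [0.571, -0.098, 0.0319]
tool_rot: [-3.139, 0.132, 0.0]
contact_force: [0.3, 0.2, 0.4]
opening: 0.0813
grip_force: 0.0
```

{"op": "jog_arm", "data": {"deltas": [[-0.9,[0,0,0.03],[0,0,0]],[-0.9,[0,0,0.08],[0,0,0]],[-0.9,[0,0,0.14],[0,0,0]],[-0.9,[0,0,0.2],[0,0,0]],[-0.9,[0,0,0.27],[0,0,0]],[-0.9,[0,0,0.34],[0,0,0]],[-0.9,[0,0,0.41],[0,0,0]],[-0.9,[0,0,0.47],[0,0,0]],[-0.9,[0,0,0.5],[0,0,0]],[-0.9,[0,0,0.5],[0,0,0]],[-0.9,[0,0,0.5],[0,0,0]]]}}

```text
t: 10.85
tool_pos: [0.5711, -0.098, 0.2322]
tool_rot: [3.139, -0.132, 0.001]
contact_force: [-0.8, -0.0, -0.6]
opening: 0.0809
grip_force: 0.0
```

Run:
```python
from h import *
o=ctrl.get_obs();print(o['t'],o['tool_pos'],o['contact_force'])
w=ctrl.get_image("wrist")[:,:,::-1];s=ctrl.get_image("scene")[:,:,::-1]
s=cv2.resize(s[210:390,170:400],(460,360))
w=cv2.copyMakeBorder(w[0:360,160:480],0,0,0,0,0)
cv2.imwrite("pics/p4.png",np.hstack([w,s]))
```

```text
10.85 [ 0.57111306 -0.09797145  0.23224522] [-0.80777691 -0.0265267  -0.57018683]
```

View pics/p4.png

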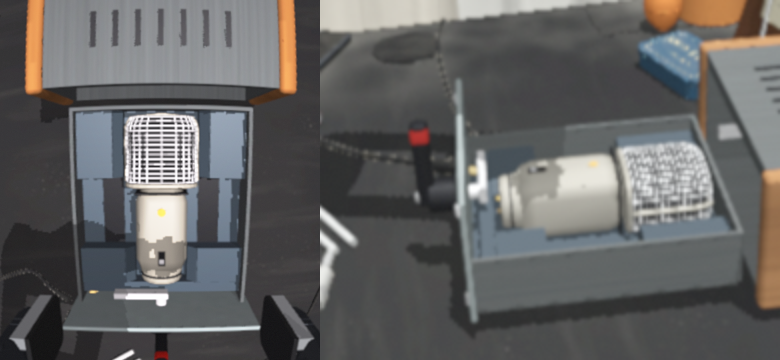

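The mic lies in the bed with its head in the wide bay. It fills about 122–200 of the bay in the wrist crop, and the lever is upright. Next I'll go round to the front with closed fingers.

{"op": "jog_arm", "data": {"deltas": [[0,[-0.06,0.03,0],[0,0,0]],[0.5,[-0.14,0.07,0],[0,0,0]],[1,[-0.22,0.11,0],[0,0,0]],[1,[-0.29,0.15,0],[0,0,0]],[1,[-0.3275,0.17,-0.02],[0,0,0]],[1,[-0.3275,0.17,-0.08],[0,0,0]],[1,[-0.3275,0.17,-0.16],[0,0,0]],[1,[-0.3275,0.17,-0.24],[0,0,0]],[1,[-0.3275,0.17,-0.31],[0,0,0]],[1,[-0.3275,0.17,-0.37],[0,0,0]],[1,[-0.3275,0.17,-0.4],[0,0,0]],[1,[-0.3275,0.17,-0.4],[0,0,0]]]}}

```text
t: 11.95
tool_pos: [0.4354, -0.0289, 0.066]
tool_rot: [-3.137, 0.132, 0.018]
contact_force: [-0.4, 0.3, 0.5]
opening: -0.0002
grip_force: 0.0
```

{"op": "jog_arm", "data": {"deltas": [[1,[0.02,0,0],[0,0,0]],[1,[0.035,0,0],[0,0,0]],[1,[0.05,0,0],[0,0,0]],[1,[0.065,-0.002,0],[0,0,0]],[1,[0.08,-0.003,0],[0,0,0]],[1,[0.095,-0.004,0],[0,0,0]],[1,[0.11,-0.005,0],[0,0,0]],[1,[0.125,-0.006,0],[0,0,0]]]}}

```text
t: 12.62
tool_pos: [0.4904, -0.0324, 0.072]
tool_rot: [3.139, -0.132, -0.001]
contact_force: [-3.3, -0.9, 1.1]
opening: -0.0
grip_force: 1.0
```

{"op": "jog_arm", "data": {"deltas": [[1,[0.02,-0.002,0],[0,0,0]],[1,[0.04,-0.003,0],[0,0,0]],[1,[0.06,-0.005,0],[0,0,0]],[1,[0.08,-0.007,0],[0,0,0]],[1,[0.1,-0.008,0],[0,0,0]],[1,[0.12,-0.01,0],[0,0,0]],[1,[0.14,-0.012,0],[0,0,0]],[1,[0.16,-0.013,0],[0,0,0]],[1,[0.18,-0.015,0],[0,0,0]],[1,[0.2,-0.017,0],[0,0,0]],[1,[0.22,-0.018,0],[0,0,0]],[1,[0.24,-0.02,0],[0,0,0]]]}}

```text
t: 13.62
tool_pos: [0.5868, -0.0404, 0.0718]
tool_rot: [3.139, -0.132, -0.0]
contact_force: [-2.7, 0.3, 1.0]
opening: -0.0001
grip_force: 1.0
```

{"op": "jog_arm", "data": {"deltas": [[1,[0.02,-0.002,0],[0,0,0]],[1,[0.04,-0.003,0],[0,0,0]],[1,[0.06,-0.005,0],[0,0,0]],[1,[0.08,-0.007,0],[0,0,0]],[1,[0.1,-0.008,0],[0,0,0]],[1,[0.12,-0.01,0],[0,0,0]],[1,[0.135,-0.011,0],[0,0,0]],[1,[0.15,-0.012,0],[0,0,0]],[1,[0.16,-0.013,0],[0,0,0]],[1,[0.17,-0.014,0],[0,0,0]],[1,[0.18,-0.015,0],[0,0,0]]]}}

```text
t: 14.53
tool_pos: [0.6584, -0.0463, 0.072]
tool_rot: [-3.139, 0.132, 0.0]
contact_force: [-2.1, -0.1, 0.4]
opening: -0.0
grip_force: 0.9
```

{"op": "jog_arm", "data": {"deltas": [[1,[0.007,-0.001,0],[0,0,0]],[1,[0.014,-0.001,0],[0,0,0]],[1,[0.02,-0.002,0],[0,0,0]],[1,[0.025,-0.002,0],[0,0,0]],[1,[0.03,-0.003,0],[0,0,0]],[1,[0.035,-0.003,0],[0,0,0]],[1,[0.04,-0.003,0],[0,0,0]]]}}

```text
t: 15.12
tool_pos: [0.6687, -0.0472, 0.072]
tool_rot: [-3.138, 0.132, 0.025]
contact_force: [-30.1, 0.9, 18.6]
opening: 0.0001
grip_force: 15.4
```

Shut: firm stop at x = 0.669. Backing off to check it and locate the lever.

{"op": "jog_arm", "data": {"deltas": [[1,[-0.03,0.003,0],[0,0,0]],[1,[-0.08,0.006,0],[0,0,0]],[1,[-0.16,0.02,0.02],[0,0,0]],[1,[-0.23,0.05,0.1],[0,0,0]],[1,[-0.28,0.08,0.18],[0,0,0]],[1,[-0.3,0.1,0.2],[0,0,0]],[1,[-0.3,0.1,0.2],[0,0,0]],[1,[-0.3,0.1,0.2],[0,0,0]]]}}

```text
t: 15.78
tool_pos: [0.5548, -0.0075, 0.1528]
tool_rot: [3.138, -0.131, 0.005]
contact_force: [-0.1, -0.6, 0.3]
opening: -0.0
grip_force: 0.0
```

Run:
```python
from h import *
o=ctrl.get_obs();print(o['t'],o['tool_pos'],o['contact_force'])
import pickle
pickle.dump(ctrl.get_calibration("wrist"),open("wcal5.pkl","wb"))
w=ctrl.get_image("wrist")[:,:,::-1];s=ctrl.get_image("scene")[:,:,::-1]
cv2.imwrite("pics/w5.png",w);cv2.imwrite("pics/s5.png",s)
s=cv2.resize(s[200:380,290:440],(400,480),interpolation=2)
w=cv2.resize(w[0:300,200:450],(400,480))
cv2.imwrite("pics/p5.png",np.hstack([w,s]))
for n,f in(("wrist","w5"),("scene","s5")):
    g=cv2.cvtColor(cv2.imread(f"pics/{f}.png"),cv2.COLOR_BGR2HSV)
    m=(((g[...,0]<6)|(g[...,0]>174))&(g[...,1]>170)&(g[...,2]>60)).astype(np.uint8)
    N,_,st,ce=cv2.connectedComponentsWithStats(m);print(n,[(st[i].tolist(),ce[i].round(1).tolist()) for i in range(1,N) if st[i,4]>8])
```

```text
15.7833 [ 0.55476372 -0.00751538  0.1528393 ] [-0.08135885 -0.55979406  0.29116126]
wrist [([478, 70, 20, 24, 212], [483.5, 83.1])]
scene [([353, 263, 7, 7, 42], [355.9, 265.5])]
```

View pics/p5.png

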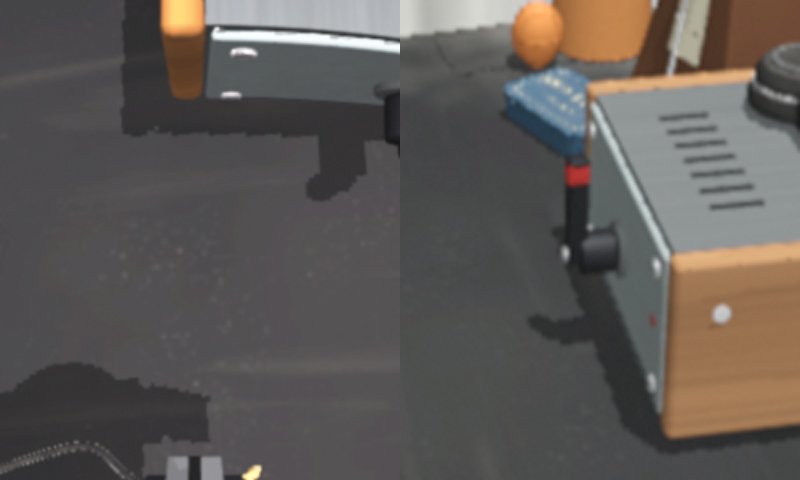

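The drawer is flush shut and the lever is up (red band at scene pixel (356,265), red dot seen on the unit's front). Triangulating the lever tip.

Run:
```python
from h import *
import h,pickle
cw=pickle.load(open("wcal5.pkl","rb"));cs=ctrl.get_calibration("scene")
class C: get_calibration=staticmethod(lambda n:cw if n=="wrist" else cs)
h.ctrl=C
o1,d1=ray("wrist",(484,83));o2,d2=ray("scene",(356,265.5))
d1/=np.linalg.norm(d1);d2/=np.linalg.norm(d2)
s=np.linalg.lstsq(np.c_[d1,-d2],o2-o1,rcond=None)[0];print(o1+d1*s[0],o2+d2*s[1])
for z in(.105,.111,.116):print(onz("wrist",(484,83),z),onz("scene",(356,265.5),z))
# far wrist panel top edge
for px in((333,18),(440,26)):print("top edge",onz("wrist",px,.108))
```

```text
[ 0.64905349 -0.10252018  0.10642646] [ 0.64960517 -0.10261393  0.10654975]
[ 0.6492573  -0.10319674  0.105     ] [ 0.65038363 -0.10007101  0.105     ]
[ 0.64840005 -0.10035098  0.111     ] [ 0.64736976 -0.10991617  0.111     ]
[ 0.64768567 -0.09797952  0.116     ] [ 0.6448582  -0.11812047  0.116     ]
top edge [ 0.68500379 -0.02398642  0.108     ]
top edge [ 0.67982317 -0.07962878  0.108     ]
```

{"op": "jog_arm", "data": {"deltas": [[1,[0.06,-0.04,0],[0,0,0]],[1,[0.13,-0.09,0],[0,0,0]],[1,[0.19,-0.13,0],[0,0,0]],[1,[0.235,-0.164,-0.02],[0,0,0]],[1,[0.235,-0.164,-0.07],[0,0,0]],[1,[0.235,-0.164,-0.12],[0,0,0]],[1,[0.235,-0.164,-0.15],[0,0,0]],[1,[0.235,-0.164,-0.155],[0,0,0]],[1,[0.235,-0.164,-0.155],[0,0,0]],[1,[0.235,-0.164,-0.155],[0,0,0]]]}}

```text
t: 16.72
tool_pos: [0.6483, -0.0733, 0.0901]
tool_rot: [3.139, -0.132, 0.0]
contact_force: [-0.7, 0.0, 1.0]
opening: 0.0002
grip_force: 0.0
```

{"op": "jog_arm", "data": {"deltas": [[1,[-0.001,-0.012,0.002],[0,0,0]],[1,[-0.002,-0.024,0.003],[0,0,0]],[1,[-0.003,-0.036,0.009],[0,0,0]],[1,[-0.004,-0.047,0.013],[0,0,0]],[1,[-0.005,-0.06,0.016],[0,0,0]],[1,[-0.006,-0.073,0.017],[0,0,0]],[1,[-0.0075,-0.088,0.015],[0,0,0]],[1,[-0.009,-0.102,0.012],[0,0,0]],[1,[-0.01,-0.116,0.005],[0,0,0]],[1,[-0.011,-0.128,-0.004],[0,0,0]],[1,[-0.0115,-0.137,-0.016],[0,0,0]],[1,[-0.012,-0.145,-0.03],[0,0,0]]]}}

```text
t: 17.72
tool_pos: [0.6433, -0.1321, 0.078]
tool_rot: [3.138, -0.133, 0.0]
contact_force: [-1.3, 2.2, 2.3]
opening: -0.0003
grip_force: 1.7
```

{"op": "jog_arm", "data": {"deltas": [[1,[0,-0.004,-0.01],[0,0,0]],[1,[-0.001,-0.006,-0.018],[0,0,0]],[1,[-0.001,-0.007,-0.024],[0,0,0]],[1,[-0.001,-0.007,-0.029],[0,0,0]],[1,[-0.001,-0.007,-0.029],[0,0,0]]]}}

```text
t: 18.13
tool_pos: [0.6431, -0.1347, 0.0665]
tool_rot: [3.138, -0.133, 0.001]
contact_force: [0.7, -0.5, 0.9]
opening: -0.0001
grip_force: 0.5
```

{"op": "jog_arm", "data": {"deltas": [[1,[0,0,-0.002],[0,0,0]],[1,[0,0,-0.004],[0,0,0]],[1,[0,0,-0.006],[0,0,0]],[1,[0,0,-0.008],[0,0,0]],[1,[0,0,-0.008],[0,0,0]]]}}

```text
t: 18.55
tool_pos: [0.6433, -0.1347, 0.066]
tool_rot: [3.137, -0.132, 0.0]
contact_force: [-6.8, -1.8, 13.5]
opening: -0.0
grip_force: 6.6
```

End stop reached: 13.5 N at the expected height. Retracting and checking.

{"op": "jog_arm", "data": {"deltas": [[1,[0,0,0.02],[0,0,0]],[1,[0,0,0.06],[0,0,0]],[1,[-0.05,0,0.14],[0,0,0]],[1,[-0.12,0,0.22],[0,0,0]],[1,[-0.2,0,0.3],[0,0,0]],[1,[-0.3,0,0.36],[0,0,0]],[1,[-0.38,0,0.4],[0,0,0]],[1,[-0.4,0,0.4],[0,0,0]],[1,[-0.4,0,0.4],[0,0,0]],[1,[-0.4,0,0.4],[0,0,0]]]}}

```text
t: 19.38
tool_pos: [0.4827, -0.1336, 0.223]
tool_rot: [-3.138, 0.133, -0.002]
contact_force: [-0.5, -0.5, -1.0]
opening: 0.0003
grip_force: 0.0
```

Run:
```python
from h import *
o=ctrl.get_obs();print(o['t'],o['tool_pos'],o['contact_force'])
w=ctrl.get_image("wrist")[:,:,::-1];s=ctrl.get_image("scene")[:,:,::-1]
s=cv2.resize(s[200:380,290:440],(400,480),interpolation=2)
w=cv2.resize(w[0:300,200:450],(400,480))
cv2.imwrite("pics/p6.png",np.hstack([w,s]))
```

```text
19.3833 [ 0.48270489 -0.13360223  0.2230007 ] [-0.45532692 -0.53206334 -1.03640056]
```

View pics/p6.png

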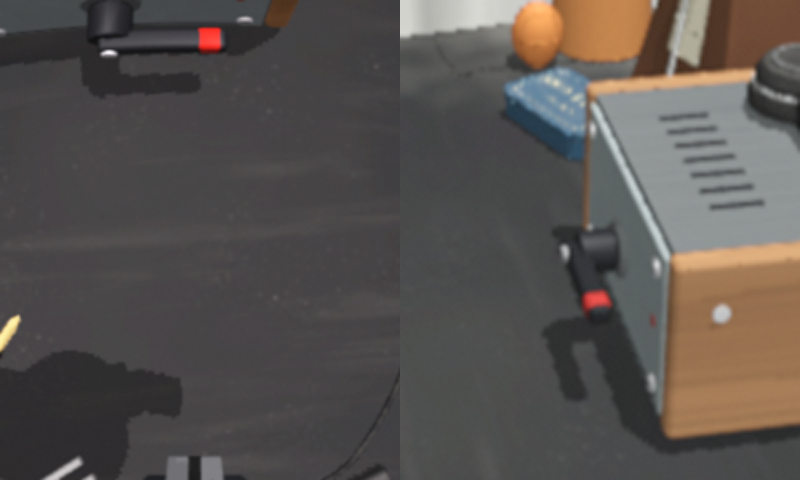

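The lever points right, horizontal, with its red tip at crop (210,40). The drawer is flush and the other things haven't moved. Handing in.

```bash
python3 -c "
from station import ctrl
print(ctrl.finish_job())"
```

```text
the job is handed in; nothing more can be done
None
```

The microphone is on its back in the drawer bed with its head in the wide bay, the drawer is shut, the latch is turned to its locked stop, and the job was handed in at about 19.5 s; no verdict was returned.

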